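Set the braked slider of the core-length rail to its marked stop

TASK

On the core-length rail on the bench, set the slider to the marked stop, the one that carries an upright pointed pin: with a fingertip press down the black plate in the slider's middle to free its brake, push the slider along, still pressed, until it rests against that stop, then let go so that the brake holds it there. Never force the slider along with its brake on. Pick nothing up, and leave the loose things round the rail where they stand.

Things in the scene. Friction and masses are not known exactly. Their poses are not given: they have to be found in the camera images.
- rail: low slotted aluminium rail fixed to the bench, 340 mm long, 56 mm wide, its top 30 mm above the bench; origin on the bench under the rail's middle; the rail runs along its own y axis (roughly left-right), +x points away from the robot
- slider_mid (a point): middle of the slider, on the rail's centre line, 40 mm above the bench. The slider is a low aluminium frame, 84 mm long along the rail (its end faces lie 42 mm either side of this point), 61 mm wide, its end blocks reaching 48 mm above the bench; a thin steel blade, 55 mm out from the centre line at most and low (under 36 mm), sticks out to the robot's side
- plate_top (a point): middle of the top face of the black brake plate in the slider's middle, 56 mm above the bench when up. The plate is 26 mm across the rail and 62 mm along it; a ridge 5 mm high and 6 mm wide stands at each end along the rail, leaving a 50 mm long dip for the finger. It is the highest part of the slider and travels 5 mm straight down on a spring: about 9 N start it down, about 11.5 N at the bottom; it springs up when let go. The axes are those of the rail
- brake_plate (a joint): how far the plate is pressed down, m: 0 up (brake on, steel shoe pressing under the rail: the slider resists pushes up to about 10 N), 0.005 fully down; from about 0.001 down the brake is off and about 1 N moves the slider slowly. It must be kept down while the slider moves
- slider (a joint): position of the slider along the rail, m: 0 in the rail's middle, growing towards the rail's +y (left) end
- marked_stop_mid (a point): middle of the marked stop, on the rail's centre line, 40 mm above the bench. A steel block clamped across the rail, 18 mm along the rail (its faces lie 9 mm either side of this point), 62 mm across, top at 48 mm; on its top an upright pointed steel pin, 17 mm thick, up to 86 mm above the bench. It does not move. It may be at the left or at the right of the slider. When the slider rests against it, slider_mid is 51 mm from this point
- plain_stop_mid (a point): middle of the other stop, the same block with a bare flat top (no pin), on the opposite side of the slider; not the one wanted
- cutter_ring: bystander: grey metal ring, 68 mm across, 30 mm high, standing loose behind the rail; origin under its centre
- tin: bystander: round metal tin with lid, 64 mm across, 37 mm high, loose behind the rail; origin under its centre
- weight: bystander: flat slotted black weight, 62 mm across, 14 mm high, loose just past the right end of the rail; origin under its centre
- cap: bystander: pale solid disc, 50 mm across, 22 mm high, loose just past the left end of the rail; origin under its centre
- coupling: bystander: cream plastic tube, 56 mm across, 62 mm high, standing loose to the right of the weight, farther from the rail; origin under its centre

How it is judged:
By the outcome, as a careful person would: the job done as asked, in the order asked, and still so for the second after the job is handed in, with the robot touching nothing.
It also fails if it takes over 35 s, if anything falls off the work surface, if the arm or the gripper's body presses on something with over 40 N, if the wrist force passes 120 N, or if a joint passes its speed limit or range.

ROBOT

A 6-joint arm with a two-finger parallel gripper is mounted at the origin on a cart in front of the work surface, level with it; the furniture and walls round the work are solid. World frame = base frame: x ahead of the robot, y to its left, z up, the work surface at z = 0. Lengths are in m, angles in rad, forces in N, time in s.
With the tool pointing down it reaches from about 0.25 to 0.775 m from the base axis. Payload 4 kg.
Tool frame: the origin (TCP) lies midway between the tips of the shut fingers; the grasp point (between the pads) lies grip_point_offset behind it (grip_point_offset is the distance from the TCP to the grasp point, in m); z points along the fingers, y is the line along which they close (so a half turn about z gives the same grasp; the last joint's range is limited). The gripper opens to 94 mm and grips with 3 to 60 N. Pads are 16 mm wide; open, the fingers measure 119 mm over their backs; the gripper's body (75 mm by 177 mm) begins 78 mm behind the grasp point.
Start: joints at [-1.328, 0.087, 1.371, -0, 1.684, -0.103], TCP at [0.186, -0.517, 0.206] pointing down, gripper open.
Joint ranges: [-3.1, 3.1], [-0.76, 2.03], [0.27, 2.55], [-1.08, 4.22], [0.17, 2.65], [-2.57, 2.57]. Speed limits (rad/s): [2.79, 2.79, 3.14, 3.14, 3.14, 3.14].

INTERFACE

Orientations are given as [roll, pitch, yaw] about the fixed x, y, z axes, in that order (R = Rz(yaw) Ry(pitch) Rx(roll)).
In Python, from bench import * gives the robot as it stands. The module is installed in compiled form; this text tells all that it offers.
- The arm moves only by the tool apply_moves, never from a script. Its argument "commands" is a list of rows, each a list of 7 numbers: the turn, a rotation vector about the world's x, y, z in rad, then the shift along the world's x, y, z in m, then the opening in per cent of the stroke, from 0 (shut) to 100 (fully open). In form: [[ax, ay, az, x, y, z, jaw], ...]. A call has exactly 5 rows; each row is the pose to reach, as a shift and turn from the pose commanded when the call began; what a row does not reach only later rows make up. A row lasts 1/10 s, in which the tool goes at most 50 mm and 8.59 degrees, less where a joint would pass 70% of its speed; a pose out of reach is approached as far as the arm can. A call with a gripper value outside its range is refused whole. The fingers move at their own pace and stop on an object; the grip force is fixed at half the most. Time passes only in rows, so rows that repeat a pose let the fingers close, or fill a call up. It gives the time, the measured TCP pose, the force, the opening and the grip force at its end, in the units of the state.
- get_obs(): the state, without advancing time (a new reading comes with each control period).
- snapshot(name): name is "side" or "top"; returns a dict with "pixels" (400x640x3 uint8, red, green, blue), "vertical_fov" (degrees; the focal length in pixels is half the picture's height over the tangent of half this angle, whatever the lens; pixels are square), "cx", "cy" (the principal point, pixels), "k1" (the pictures are not rectified: a ray, as slopes to the right and down, at radius r is drawn at 1 + k1 r^2 times it, then the intrinsics apply), "rvec" (rotation vector, rad) and "tvec" (3), from world to camera coordinates, as OpenCV has them. Camera axes: x right, y down, z forward; pixel columns grow to the right and rows downward; lengths in m; the calibration is good to about 2 mm. A picture is of the moment at which its call begins. There is no depth.
- close_job(): hands the job in; it is judged then, once.
Trained networks look in the newest picture that a camera, given by its name, has taken for a name from the list of things; names that differ only in an ending like _2 or _b are one class to them, and where a whole thing is asked for, a point or a joint stands for the part that bears it (a point fixed in the world has none). Each returns a list of dicts, best first, with "score" (0 to 1); they miss things now and then, are a little off and sometimes report something else, mostly with a low value. They report only what shows in the picture. A call takes as long as a camera call.
- masks_of(camera, query): "mask" (400x640 bool, what is visible of it) and "extent" ([left, top, right, bottom] in pixels, round what is visible of it).
- place_of(camera, query): "pixel" ([column, row] in pixels: a listed point, or the origin of a listed thing).
The state is a dict: "time": time; "joint_positions": joint angles; "qvel": joint speeds; "joint_torque": joint torques, N m; "tool_pos": TCP position; "ee_rot": TCP orientation; "wrist_force": force on the tool from outside, world axes, zero at the start; "wrist_torque": the same for the moment, N m; "width": finger opening in m; "finger_force": force on a finger pad.
Only numpy, scipy, OpenCV 4.12 (cv2) and the standard library are available. Lean on these libraries where they do the work, as an engineer would, in place of code of your own. Each camera call takes 0.05 s, during which the arm holds its last target. There are 200 camera calls.

## Working session

There is one attempt and no reset: what is moved stays moved. The work goes in short steps, Python scripts to look and compute and a tool call to move; the robot and the scene stay as the last step left them, time stands still between calls to the robot, and variables do not carry over. Pictures are saved under pics/ and viewed, at most 10 in all, crops included, and the job is handed in when it is done.

Besides the shell and the picture viewer there is one more tool, called after ">>>" as name([rows], argument=value, ...), one row to a line, values as JSON. apply_moves: Moves the arm, as the interface text tells. Its arguments: {"type":"object","properties":{"commands":{"type":"array"}},"required":["commands"]}

```bash
mkdir -p pics; cat > h.py <<'E'
from bench import *
import numpy as np, cv2
def ray(s,px):
    f=200/np.tan(np.radians(s["vertical_fov"])/2)
    K=np.array([[f,0,s["cx"]],[0,f,s["cy"]],[0,0,1]])
    u=cv2.undistortPoints(np.array([[px]],float),K,np.array([s["k1"],0,0,0,0.]))[0,0]
    # model: drawn = (1+k1 r^2) * ray, as OpenCV
    R=cv2.Rodrigues(np.array(s["rvec"],float))[0];t=np.array(s["tvec"],float)
    d=R.T@np.array([u[0],u[1],1.]);return -R.T@t,d/np.linalg.norm(d)
def atz(s,px,z):
    c,d=ray(s,px);return c+d*(z-c[2])/d[2]
Z=dict(rail=0,slider_mid=.04,plate_top=.056,marked_stop_mid=.04,plain_stop_mid=.04,cutter_ring=0,tin=0,weight=0,cap=0,coupling=0)
def look(names,cams=("top","side"),save=None):
    for c in cams:
        s=snapshot(c)
        if save: cv2.imwrite(f"pics/{save}_{c}.png",s["pixels"][:,:,::-1])
        for n in names:
            for r in place_of(c,n)[:2]: print(c,n,round(r["score"],2),np.round(r["pixel"],1),np.round(atz(s,r["pixel"],Z[n]),4))
E
python3 - <<'E'
from h import *
look(list(Z),save="a")
o=get_obs();print(o)
E
```

```text
top rail 0.58 [286.4 217.2] [0.5271 0.3492 0.    ]
top slider_mid 0.98 [279.7 213.2] [0.5297 0.363  0.04  ]
top plate_top 0.54 [277.1 214.1] [0.525  0.3678 0.056 ]
top plate_top 0.21 [293.5 179.7] [0.6038 0.3343 0.056 ]
top plain_stop_mid 0.69 [338.8 215.1] [0.5293 0.2304 0.04  ]
top cutter_ring 0.52 [295.6 181.2] [ 0.6133  0.3307 -0.    ]
top tin 0.77 [261.7 181.7] [0.6096 0.41   0.    ]
top tin 0.48 [443.8 248.5] [ 0.4645 -0.0173  0.    ]
top weight 0.56 [399.4 232. ] [0.5    0.0857 0.    ]
top cap 0.7 [201.5 210.3] [0.5376 0.5452 0.    ]
top coupling 0.76 [441.8 252.2] [ 0.4558 -0.0125  0.    ]
side rail 0.76 [308.1 207.1] [0.5246 0.3326 0.    ]
side rail 0.38 [310.3 183.6] [0.5254 0.472  0.    ]
side slider_mid 0.87 [310.6 185.8] [0.5295 0.3741 0.04  ]
side slider_mid 0.41 [262.6 296.3] [ 0.4648 -0.049   0.04  ]
side plate_top 0.55 [309.5 181. ] [0.5268 0.369  0.056 ]
side plain_stop_mid 0.56 [308.9 216.9] [0.5311 0.214  0.04  ]
side cutter_ring 0.43 [345.1 208.9] [0.618  0.3266 0.    ]
side tin 0.68 [344.5 194.4] [0.6198 0.4075 0.    ]
side tin 0.68 [310.  181.9] [0.5242 0.4833 
[... 158 characters left out ...]
89  0.    ]
{'time': 1.1, 'joint_positions': array([-1.32809671e+00,  8.72211722e-02,  1.37067830e+00, -5.70888412e-06,
        1.68356669e+00, -1.03106689e-01]), 'qvel': array([-0.00211343,  0.00063767, -0.00133708, -0.00050133, -0.00030684,
       -0.00038906]), 'joint_torque': array([ 3.61059483e-04, -3.40053284e+01, -3.02603531e+01,  7.17701577e-02,
        2.36748008e-02, -8.54404334e-06]), 'tool_pos': array([ 0.1864253 , -0.51748338,  0.20550532]), 'ee_rot': array([3.14146742e+00, 1.86615098e-05, 3.45805664e-01]), 'wrist_force': array([-0.56204795,  0.57947059,  0.32906349]), 'wrist_torque': array([0.01023312, 0.03391302, 0.0265779 ]), 'finger_force': 0.0, 'width': 0.09394281780369522}
```

```bash
python3 - <<'E'
import cv2,numpy as np
a=cv2.imread("pics/a_top.png")[160:270,180:470];b=cv2.imread("pics/a_side.png")[120:320,230:390]
a=cv2.resize(a,(790,300),interpolation=2);b=cv2.resize(b,(240,300),interpolation=2)
a2=cv2.imread("pics/a_side.png")[155:235,270:375];a2=cv2.resize(a2,(394,300),interpolation=2)
cv2.imwrite("pics/v1.png",np.vstack([a,np.hstack([b,a2,np.zeros((300,156,3),np.uint8)])]))
E
```

```text
(no output)
```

View pics/v1.png

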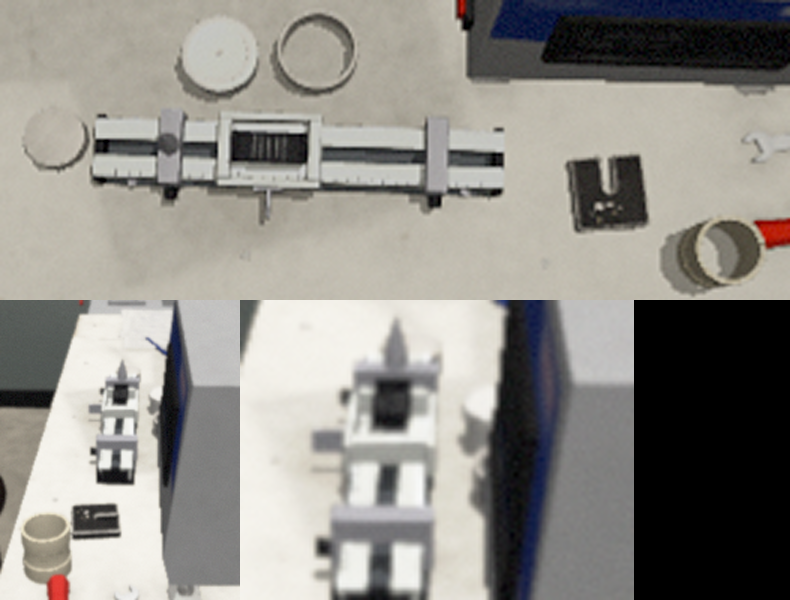

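The marked stop (pin) is left of the slider: top picture ≈(243,215). The slider is at ≈(279,215) and the plain stop at ≈(340,217). So the push goes to +y. Next I measure the edges and the rail direction.

```bash
python3 - <<'E'
from h import *
s=snapshot("top")
P=lambda x,y,z:atz(s,(180+(x+.5)/790*290-.5,160+(y+.5)/300*110-.5),z)
for n,x,y,z in [("railL",95,147,.03),("railR",502,160,.03),("stopL",158,149,.048),("stopR",184,149,.048),("slL",218,150,.048),("slR",322,152,.048),("plL",426,155,.048),("plR",447,156,.048),("plateL",231,147,.058),("plateR",307,149,.058)]: print(n,np.round(P(x,y,z),4))
m=masks_of("top","slider_mid")[:1]
for r in m: print(r["score"],r["extent"])
for r in masks_of("top","marked_stop_mid")[:2]: print(r["score"],r["extent"])
E
```

```text
railL [0.5262 0.5092 0.03  ]
railR [0.5251 0.1724 0.03  ]
stopL [0.5233 0.455  0.048 ]
stopR [0.5239 0.4341 0.048 ]
slL [0.5239 0.4066 0.048 ]
slR [0.5247 0.3221 0.048 ]
plL [0.5247 0.2371 0.048 ]
plR [0.5243 0.2198 0.048 ]
plateL [0.5251 0.3953 0.058 ]
plateR [0.5252 0.3341 0.058 ]
0.93 [260.3, 198.2, 300.0, 241.3]
0.59 [239.9, 199.5, 248.6, 233.6]
```

>>> apply_moves([
  [0, 0, -0.07, 0.019, 0.046, 0, 0],
  [0, 0, -0.14, 0.038, 0.092, 0, 0],
  [0, 0, -0.21, 0.057, 0.138, 0, 0],
  [0, 0, -0.28, 0.076, 0.184, 0, 0],
  [0, 0, -0.3, 0.095, 0.23, 0, 0],
])

```text
time: 1.75
tool_pos: [0.2818, -0.2857, 0.2056]
ee_rot: [3.141, -0.001, 0.043]
wrist_force: [-0.4, 0.3, -0.3]
width: 0.0576
finger_force: 0.0
```

>>> apply_moves([
  [0, 0, 0, 0.019, 0.046, 0, 0],
  [0, 0, 0, 0.038, 0.092, 0, 0],
  [0, 0, 0, 0.057, 0.138, 0, 0],
  [0, 0, 0, 0.076, 0.184, 0, 0],
  [0, 0, 0, 0.095, 0.23, 0, 0],
])

```text
time: 2.25
tool_pos: [0.3768, -0.0555, 0.206]
ee_rot: [3.141, -0.002, 0.046]
wrist_force: [-0.2, -0.5, 0.2]
width: 0.0172
finger_force: 0.0
```

>>> apply_moves([
  [0, 0, -0.02, 0.016, 0.046, 0, 0],
  [0, 0, -0.045, 0.032, 0.092, 0, 0],
  [0, 0, -0.045, 0.048, 0.138, 0, 0],
  [0, 0, -0.045, 0.064, 0.184, 0, 0],
  [0, 0, -0.045, 0.08, 0.23, 0, 0],
])

```text
time: 2.75
tool_pos: [0.4567, 0.1748, 0.2058]
ee_rot: [3.141, -0.001, 0.001]
wrist_force: [0.0, -2.1, -0.3]
width: 0.0001
finger_force: 0.0
```

>>> apply_moves([
  [0, 0, 0, 0.016, 0.045, 0, 0],
  [0, 0, 0, 0.032, 0.09, 0, 0],
  [0, 0, 0, 0.05, 0.135, 0, 0],
  [0, 0, 0, 0.068, 0.19, -0.03, 0],
  [0, 0, 0, 0.068, 0.19, -0.07, 0],
])

```text
time: 3.25
tool_pos: [0.5275, 0.3682, 0.1391]
ee_rot: [-3.135, -0.009, 0.004]
wrist_force: [0.0, 0.3, -0.6]
width: 0.0006
finger_force: 0.0
```

```bash
python3 - <<'E'
from h import *
look(["plate_top","slider_mid","marked_stop_mid"],save="b")
o=get_obs();print(o["time"],o["tool_pos"],o["ee_rot"],o["wrist_force"])
a=cv2.imread("pics/b_top.png")[160:270,180:380];b=cv2.imread("pics/b_side.png")[125:235,260:400]
cv2.imwrite("pics/v2.png",np.hstack([cv2.resize(a,None,fx=2.3,fy=2.3,interpolation=2),cv2.resize(b,None,fx=2.3,fy=2.3,interpolation=2)]))
E
```

```text
top plate_top 0.47 [277.1 213.7] [0.5259 0.3678 0.056 ]
top slider_mid 0.59 [279.4 214.9] [0.5259 0.3635 0.04  ]
top marked_stop_mid 0.44 [244.4 213.8] [0.5261 0.4414 0.04  ]
side plate_top 0.71 [311.3 182.8] [0.5317 0.3584 0.056 ]
side slider_mid 0.63 [307.3 186.5] [0.5211 0.3696 0.04  ]
side marked_stop_mid 0.57 [312.5 175.5] [0.5325 0.4392 0.04  ]
side marked_stop_mid 0.56 [340.8 207.1] [0.6036 0.2622 0.04  ]
3.65 [0.52583819 0.36222295 0.13926532] [-3.13901474e+00 -5.07171302e-03 -5.34121935e-04] [-0.23648243  0.58087144  0.43313149]
```

View pics/v2.png

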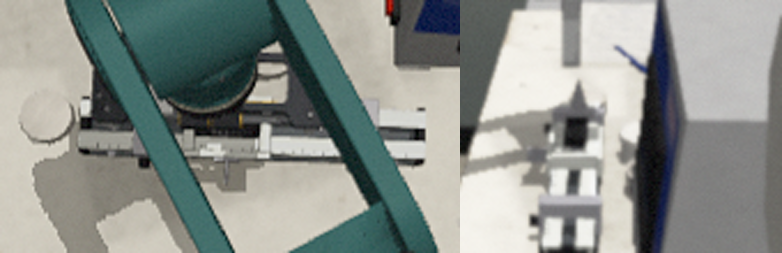

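The side view shows the shut fingers over the rail's centre line, above the slider (crop ≈(571,60)). The arm hides the slider in the top view. I descend to just above the plate.

>>> apply_moves([
  [0, 0, 0, 0, 0.001, -0.03, 0],
  [0, 0, 0, 0, 0.002, -0.06, 0],
  [0, 0, 0, 0, 0.002, -0.072, 0],
  [0, 0, 0, 0, 0.002, -0.075, 0],
  [0, 0, 0, 0, 0.002, -0.078, 0],
])

```text
time: 4.15
tool_pos: [0.5255, 0.3647, 0.0594]
ee_rot: [-3.14, -0.003, 0.0]
wrist_force: [0.3, 0.1, 0.1]
width: 0.0008
finger_force: 0.0
```

>>> apply_moves([
  [0, 0, 0, 0, 0, -0.001, 0],
  [0, 0, 0, 0, 0, -0.002, 0],
  [0, 0, 0, 0, 0, -0.003, 0],
  [0, 0, 0, 0, 0, -0.004, 0],
  [0, 0, 0, 0, 0, -0.005, 0],
])

```text
time: 4.65
tool_pos: [0.5253, 0.3653, 0.0558]
ee_rot: [-3.14, -0.003, 0.001]
wrist_force: [-2.2, -0.6, 8.9]
width: 0.0004
finger_force: 4.4
```

>>> apply_moves([
  [0, 0, 0, 0, 0, -0.001, 0],
  [0, 0, 0, 0, 0, -0.002, 0],
  [0, 0, 0, 0, 0, -0.003, 0],
  [0, 0, 0, 0, 0, -0.004, 0],
  [0, 0, 0, 0, 0, -0.004, 0],
])

```text
time: 5.15
tool_pos: [0.5253, 0.3656, 0.0525]
ee_rot: [-3.139, -0.003, 0.001]
wrist_force: [-3.1, -1.4, 10.2]
width: 0.0004
finger_force: 5.2
```

>>> apply_moves([
  [0, 0, 0, 0, 0, -0.001, 0],
  [0, 0, 0, 0, 0, -0.002, 0],
  [0, 0, 0, 0, 0, -0.003, 0],
  [0, 0, 0, 0, 0, -0.003, 0],
  [0, 0, 0, 0, 0, -0.003, 0],
])

```text
time: 5.65
tool_pos: [0.5254, 0.3663, 0.0511]
ee_rot: [-3.138, -0.004, 0.001]
wrist_force: [-4.7, -0.2, 14.1]
width: 0.0005
finger_force: 7.3
```

>>> apply_moves([
  [0, 0, 0, 0, 0.001, 0, 0],
  [0, 0, 0, 0, 0.003, 0, 0],
  [0, 0, 0, 0, 0.005, 0, 0],
  [0, 0, 0, 0, 0.007, 0, 0],
  [0, 0, 0, 0, 0.009, 0, 0],
])

```text
time: 6.15
tool_pos: [0.5254, 0.3753, 0.0511]
ee_rot: [-3.138, -0.004, 0.001]
wrist_force: [-5.4, -1.0, 14.8]
width: 0.0003
finger_force: 7.2
```

>>> apply_moves([
  [0, 0, 0, 0, 0.003, 0, 0],
  [0, 0, 0, 0, 0.006, 0, 0],
  [0, 0, 0, 0, 0.009, 0, 0],
  [0, 0, 0, 0, 0.011, 0, 0],
  [0, 0, 0, 0, 0.013, 0, 0],
])

```text
time: 6.65
tool_pos: [0.5255, 0.3884, 0.0511]
ee_rot: [-3.137, -0.004, 0.001]
wrist_force: [-4.6, -2.2, 14.5]
width: 0.0003
finger_force: 7.0
```

>>> apply_moves([
  [0, 0, 0, 0, 0.001, 0, 0],
  [0, 0, 0, 0, 0.002, 0, 0],
  [0, 0, 0, 0, 0.003, 0, 0],
  [0, 0, 0, 0, 0.004, 0, 0],
  [0, 0, 0, 0, 0.005, 0, 0],
])

```text
time: 7.15
tool_pos: [0.5255, 0.3933, 0.0512]
ee_rot: [-3.137, -0.004, 0.001]
wrist_force: [-4.8, -0.7, 13.5]
width: 0.0003
finger_force: 7.0
```

>>> apply_moves([
  [0, 0, 0, 0, 0.001, 0, 0],
  [0, 0, 0, 0, 0.002, 0, 0],
  [0, 0, 0, 0, 0.003, 0, 0],
  [0, 0, 0, 0, 0.004, 0, 0],
  [0, 0, 0, 0, 0.005, 0, 0],
])

```text
time: 7.65
tool_pos: [0.5255, 0.3951, 0.0511]
ee_rot: [3.139, -0.004, 0.001]
wrist_force: [-5.0, -8.8, 15.7]
width: 0.0004
finger_force: 8.4
```

The finger stopped with 9 N of side force at y=0.395, which matches the expected contact. I ease off the side push a little, then lift straight up.

>>> apply_moves([
  [0, 0, 0, 0, -0.001, 0, 0],
  [0, 0, 0, 0, -0.001, 0, 0],
  [0, 0, 0, 0, -0.001, 0.002, 0],
  [0, 0, 0, 0, -0.001, 0.004, 0],
  [0, 0, 0, 0, -0.001, 0.006, 0],
])

```text
time: 8.15
tool_pos: [0.5254, 0.395, 0.0553]
ee_rot: [3.141, -0.003, 0.001]
wrist_force: [-2.8, -3.6, 8.9]
width: 0.0005
finger_force: 4.4
```

>>> apply_moves([
  [0, 0, 0, 0, 0, 0.003, 0],
  [0, 0, 0, 0, 0, 0.006, 0],
  [0, 0, 0, 0, 0, 0.012, 0],
  [0, 0, 0, 0, 0, 0.04, 0],
  [0, 0, 0, 0, 0, 0.08, 0],
])

```text
time: 8.65
tool_pos: [0.5225, 0.3945, 0.1285]
ee_rot: [3.137, 0.007, 0.001]
wrist_force: [1.4, -0.1, 0.3]
width: 0.0004
finger_force: 0.0
```

>>> apply_moves([
  [0, 0, 0, -0.01, -0.02, 0.03, 0],
  [0, 0, 0, -0.03, -0.06, 0.03, 0],
  [0, 0, 0, -0.05, -0.1, 0.03, 0],
  [0, 0, 0, -0.07, -0.14, 0.03, 0],
  [0, 0, 0, -0.09, -0.18, 0.03, 0],
])

```text
time: 9.15
tool_pos: [0.4334, 0.2143, 0.1614]
ee_rot: [3.141, -0.0, 0.002]
wrist_force: [-0.1, -0.8, -0.6]
width: 0.0007
finger_force: 0.0
```

>>> apply_moves([
  [0, 0, 0, -0.015, -0.045, 0, 0],
  [0, 0, 0, -0.03, -0.09, 0, 0],
  [0, 0, 0, -0.045, -0.135, 0, 0],
  [0, 0, 0, -0.06, -0.18, 0, 0],
  [0, 0, 0, -0.06, -0.18, 0, 0],
])

```text
time: 9.65
tool_pos: [0.3732, 0.0314, 0.1617]
ee_rot: [3.139, -0.001, -0.008]
wrist_force: [1.0, 0.7, -0.6]
width: 0.0002
finger_force: 0.0
```

```bash
python3 - <<'E'
from h import *
look(["plate_top","slider_mid","marked_stop_mid"],save="c")
print(get_obs()["time"])
a=cv2.imread("pics/c_top.png")[170:260,200:330];b=cv2.imread("pics/c_side.png")[150:240,270:380]
cv2.imwrite("pics/v3.png",np.hstack([cv2.resize(a,(520,360),interpolation=2),cv2.resize(b,(275,360),interpolation=2)]))
E
```

```text
top plate_top 0.54 [267.1 213. ] [0.5268 0.3898 0.056 ]
top plate_top 0.42 [289. 215.] [0.5238 0.3415 0.056 ]
top slider_mid 0.76 [264.5 213.7] [0.5276 0.3968 0.04  ]
top marked_stop_mid 0.58 [243.  213.6] [0.5264 0.4445 0.04  ]
side plate_top 0.57 [307.7 177.6] [0.5214 0.3897 0.056 ]
side slider_mid 0.88 [309.3 181.6] [0.5252 0.3996 0.04  ]
side slider_mid 0.35 [339.  193.2] [0.6015 0.3343 0.04  ]
side marked_stop_mid 0.64 [313.5 175.8] [0.5352 0.4373 0.04  ]
side marked_stop_mid 0.36 [311.6 181.3] [0.5312 0.4017 0.04  ]
10.05
```

View pics/v3.png

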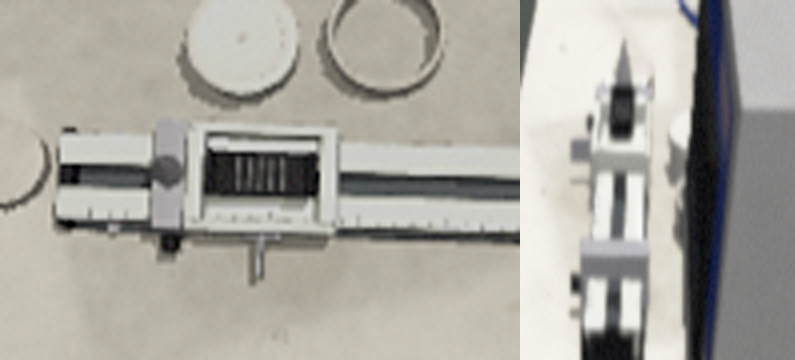

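The slider now rests against the pin stop: in the top crop the two meet at x≈187. The plate is up and the loose things are unmoved. I hand in.

```bash
python3 -c "
from bench import *
print(close_job())"
```

```text
the job is handed in; nothing more can be done
None
```

The slider rests against the marked (pin) stop with its brake plate up again, the loose things did not visibly move, and the job is handed in at about 10 s of the 35 s allowed; no verdict was returned.

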